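# Load a label roll onto the spindle of a bench roll holder

### The job

The label-roll holder has run empty. Take its bare spindle out by the black grip, thread it through the core of the wide label roll lying in the stock tray, far enough that the roll will clear both side plates, and carry the roll on the spindle back to the holder, both ends of the spindle fully down in their slots so that the roll hangs level and free between the side plates. The core is snug and only cardboard: feel it in gently rather than force it, set it down gently, do not touch the labels with the gripper, and leave the narrow roll and the dish of beans where they are.

Things in the scene. Friction and masses are not known exactly. Their poses are not given: they have to be found in the camera images.
- holder: Bench label-roll holder of light grey steel, fixed; origin at the centre of its underside, z up, y along the spindle's axis. Base 150 x 98 mm, two upright side plates, inner faces at y = +-43 mm, outer at +-49 mm, 52 mm long near the top, 83 mm high. Each has a slot open at the top, 16 mm wide, floor 54 mm up, mouth flared above 70 mm. The bare spindle lies in the slots, nose to +y.
- holder_seat (a point): Point midway between the holder's side plates on the seated spindle's axis, 60 mm above the bench; axes as the holder's. From here a spindle lying in mid-play has, along y: black grip -101 to -55 mm, neck (in the -y slot) -55 to -39, flange -39 to -35, barrel -35 to +39, nose journal (in the +y slot) +39 to +61. It can slide 4 mm either way along y and 2 mm along x.
- holder_grip (a point): Middle of the spindle's ribbed black grip at the start, within 3 mm along y; the point stays with the holder, 78 mm to the -y side of holder_seat, same height. Spindle: one rigid piece, 0.12 kg; diameters: grip 20 mm, neck and nose 12, flange 34, barrel 23.4 with square shoulders. Once in the hand it is not measured: its place is known from the grip and by touch.
- tray: Grey plastic stock tray, fixed, 196 x 112 mm, floor 4 mm thick, origin at its underside, z up. Two bays with middles at x = -46 and +46 mm, each with a roll lying on its rim, axis along y, held by low ribs. Wall at y = -62 mm: 12 mm high. At +y an end stop, face at y = +42 mm, 62 mm high, with a 34 mm wide notch down to 22 mm at each bay, for a spindle to pass while the roll leans on the stop.
- roll_c (a point): Centre of the wide label roll: white paper, 80 mm in diameter, 70 mm wide, 0.19 to 0.35 kg; its y axis is the bore axis, along the tray's y at the start. Cardboard core, bore 25 mm in diameter, square edges (0.8 mm of room round the spindle's barrel). It lies loose in either bay, far face 3 to 12 mm short of the end stop, and slides up to it when pushed. It is threaded from the tray's -y side.
- roll: The same wide roll: its origin is the roll's centre, axes as roll_c. When it hangs on the spindle its centre is about 0.8 mm below the spindle's axis. The spindle's flange cannot pass through the core: pushed right home, the flange meets the roll's -y face. Held by its grip end, the spindle may droop by 1 or 2 mm at the nose; with the roll on, a little more.
- roll2_c (a point): Centre of the narrow label roll in the other bay, to be left alone: 80 mm in diameter, 38 mm wide, bore 40 mm.
- dish1_c (a point): Centre of the glass dish of beans (90 mm across, 15 mm high) on the white sorting board at the right, to be left alone.
Mind the look-alikes: they are no part of the job. Leave any red look-alike of the roll alone.

How it is judged:
On the way:
1. the wide roll hangs on the spindle clear above the tray (height (world z) of roll_c above 0.09 m and contact force between roll and tray below 0.05 N and contact force between the fingers and roll below 0.05 N), for 0.2 s.
At the end, for the whole second after the job is handed in: The wide roll hangs at rest on the spindle in the holder, touching none of it: its centre within 4 mm across and 8.5 mm along the axis of the seat point, 4 mm below to 2 mm above it, its axis parallel to the holder's within 0.03 rad (both ends down in their slots) (z of roll_c in the frame of holder_seat between -0.004 and 0.002 m and x of roll_c in the frame of holder_seat between -0.004 and 0.004 m and y of roll_c in the frame of holder_seat between -0.0085 and 0.0085 m and angle between the y axis of roll_c and the y axis of holder_seat, either way round below 0.03 rad and contact force between roll and holder below 0.1 N and linear speed of roll below 0.01 m/s and angular speed of roll below 0.1 rad/s).
It fails at once if the roll is pressed against the tray with more than 30 N (the core is forced) (contact force between roll and tray above 30 N).
It fails at once if the holder is pressed or knocked with more than 40 N (contact force between holder and anything else above 40 N).
It fails at once if the gripper presses on the label roll (contact force between the arm and roll above 1 N).
It fails at once if the narrow roll is shifted by more than 15 mm (distance of roll2_c from where it was at the start of the episode above 0.015 m).
It fails at once if the dish of beans is shifted by more than 15 mm (distance of dish1_c from where it was at the start of the episode above 0.015 m).
It also fails if it takes over 64 s, if anything falls off the work surface, if the arm or the gripper's body presses on something with over 40 N, if the wrist force passes 120 N, or if a joint passes its speed limit or range.

### The arm

A 6-joint arm with a two-finger parallel gripper is mounted at the origin on the work surface. World frame = base frame: x ahead of the robot, y to its left, z up, the work surface at z = 0. Lengths are in m, angles in rad, forces in N, time in s.
With the tool pointing down it reaches from about 0.325 to 0.9 m from the base axis. Payload 6.1 kg.
Tool frame: the origin (TCP) lies midway between the tips of the shut fingers; the grasp point (between the pads) lies 19 mm behind it; x points along the fingers, y is the direction in which the jaws open and shut, and the axes are right-handed (so a half turn about x gives the same grasp; the last joint's range is limited). The gripper opens to 85 mm and grips with 20 to 120 N. Pads are 22 mm wide; open, the fingers measure 114 mm over their backs; the gripper's body (76 mm by 85 mm) begins 54 mm behind the grasp point. The pads swing forward as they close: fully open they stand 13 mm farther back than shut.
Start: joints at [1.041, 0.22, 1.526, -0, 1.395, -0.126], TCP at [0.246, 0.575, 0.231] pointing down, gripper open.
Joint ranges: [-2.98, 2.98], [-0.91, 2.08], [0.09, 2.57], [-1.24, 4.39], [0.2, 2.65], [-2.68, 2.68]. Speed limits (rad/s): [2.57, 2.57, 3.01, 3.14, 3.14, 3.14].

### API

Orientations are given as [roll, pitch, yaw] about the fixed x, y, z axes, in that order (R = Rz(yaw) Ry(pitch) Rx(roll)).
In Python, from plant import movep, move_l, set_joints, gripper_to, hold, inverse_kinematics, observe, get_image, get_calibration, Unreachable, job_done gives the robot as it stands. Calls block until the motion is done:
- movep(position, orientation): joint-space move of the TCP to a pose.
- move_l(position, feed=0.15, rotation=None, max_force=None): straight line of the TCP; rotation=None keeps the orientation; feed is the mean speed in m/s. With max_force (N) it stops when the force on the tool has changed by that much, and returns True; else False.
- set_joints(angles): joint-space move.
- gripper_to(opening, f_grip=None): finger opening in m; f_grip is the grip in N (None keeps the last); returns when the fingers have stopped.
- hold(seconds).
- inverse_kinematics(position, orientation): joint angles nearest the present ones, or None.
- observe(): the state.
- get_image(name): name is "side" or "top"; returns (picture, depth): 400x640x3 uint8, red, green, blue; 400x640 float32, m along the optical axis (not along the pixel's ray), 0 where there is no reading.
- get_calibration(name): a dict with "intrinsics" (3x3 intrinsics, pixels), "dist_coeffs" ([k1, k2, p1, p2, k3] as OpenCV has them; the pictures are not rectified), "world_from_camera" (4x4, takes a point from camera to world coordinates). Camera axes: x right, y down, z forward; pixel columns grow to the right and rows downward; lengths in m; the calibration is good to about 2 mm. A picture is of the moment at which its call begins. get_calibration takes no time and is no camera call.
A pose or a line that the arm cannot do raises Unreachable and nothing moves.
- job_done(): hands the job in, once; it reports no verdict.
The state is a dict: "time_s": time; "q": joint angles; "joint_velocities": joint speeds; "joint_torque": joint torques, N m; "eef_pos": TCP position; "tcp_rot": TCP orientation; "ft_force": force on the tool from outside, world axes, zero at the start; "torque": the same for the moment, N m; "opening": finger opening in m.
Only numpy, scipy, OpenCV 4.12 (cv2) and the standard library are available. Lean on these libraries where they do the work, as an engineer would, in place of code of your own. Each camera call takes 0.05 s, during which the arm holds its last target.

## Working session

There is one attempt and no reset: what is moved stays moved. The work goes in short steps, each a Python script; the robot and the scene stay as the last script left them, time stands still between calls to the robot, and variables do not carry over. Pictures are saved under pics/ and viewed, and the job is handed in when it is done.

```bash
ls; mkdir -p pics
python3 - <<'E'
from plant import *
import cv2,numpy as np
np.set_printoptions(precision=4,suppress=True)
print(observe())
for n in("side","top"):
    im,d=get_image(n); cv2.imwrite(f"pics/{n}0.png",im[:,:,::-1]); np.savez(f"pics/{n}0.npz",im=im,d=d)
    print(get_calibration(n), d.min(), d.max())
E
```

```text
pics
{'time_s': 0.0, 'q': array([ 1.0409,  0.2213,  1.5276,  0.    ,  1.3947, -0.1261]), 'joint_velocities': array([-0.001 , -0.001 , -0.0001,  0.0006,  0.0003, -0.002 ]), 'joint_torque': array([ -0.0011, -49.6917, -38.938 ,  -0.0004,   0.0116,   0.    ]), 'eef_pos': array([0.2453, 0.5742, 0.2302]), 'tcp_rot': array([-1.7166,  1.5688, -2.1204]), 'ft_force': array([ 0.7002, -0.2504,  0.0437]), 'torque': array([0.0314, 0.0148, 0.0002]), 'opening': 0.08522315882321942}
{'intrinsics': array([[412.1535,   0.    , 313.8983],
       [  0.    , 412.1535, 200.4016],
       [  0.    ,   0.    ,   1.    ]]), 'dist_coeffs': array([-0.0482,  0.    ,  0.    ,  0.    ,  0.    ]), 'world_from_camera': array([[ 0.7483, -0.4106,  0.521 , -0.0406],
       [-0.6634, -0.4589,  0.5911, -0.7983],
       [-0.0036, -0.7879, -0.6157,  0.7077],
       [ 0.    ,  0.    ,  0.    ,  1.    ]])} 0.0 3.3680053
{'intrinsics': array([[504.603 ,   0.    , 317.6742],
       [  0.    , 504.603 , 198.6886],
       [  0.    ,   0.    ,   1.    ]]), 'dist_coeffs': array([-0.1322,  0.    ,  0.    ,  0.    ,  0.    ]), 'world_from_camera': array([[ 0.015 , -0.9949,  0.0999,  0.3483],
       [-0.9998, -0.0163, -0.0117, -0.1527],
       [ 0.0133, -0.0997, -0.9949,  1.4021],
       [ 0.    ,  0.    ,  0.    ,  1.    ]])} 0.0 2.3025112
```

View pics/side0.png

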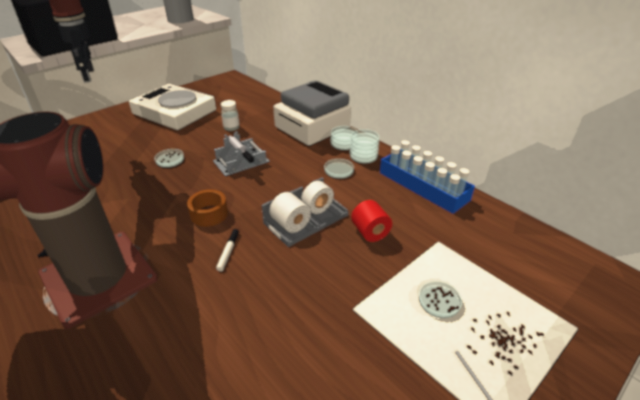

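View pics/top0.png

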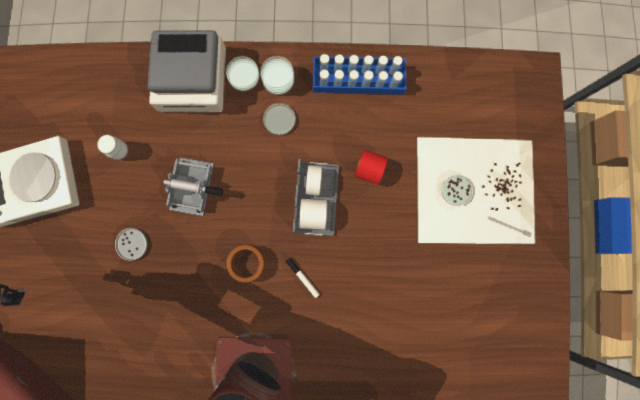

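```bash
cat > lib.py <<'E'
import cv2,numpy as np
from plant import get_calibration
np.set_printoptions(precision=4,suppress=True)
def rays(n,uv):
    c=get_calibration(n);T=c["world_from_camera"]
    p=cv2.undistortPoints(np.asarray(uv,float).reshape(-1,1,2),c["intrinsics"],c["dist_coeffs"]).reshape(-1,2)
    return T[:3,3],np.c_[p,np.ones(len(p))]@T[:3,:3].T
def plane(n,uv,z):
    o,r=rays(n,uv); return o+r*((z-o[2])/r[:,2])[:,None]
def cloud(n,d):
    h,w=d.shape; uv=np.stack(np.meshgrid(np.arange(w),np.arange(h)),-1).reshape(-1,2)
    o,r=rays(n,uv); return (o+r*d.reshape(-1,1)).reshape(h,w,3)
E
python3 - <<'E'
from lib import *
t=np.load("pics/top0.npz");s=np.load("pics/side0.npz")
a=cv2.resize(t["im"][145:245,150:350],None,fx=4,fy=4,interpolation=cv2.INTER_CUBIC)
cv2.imwrite("pics/ctop.png",a[:,:,::-1])
b=cv2.resize(s["im"][130:250,205:405],None,fx=4,fy=4,interpolation=cv2.INTER_CUBIC)
cv2.imwrite("pics/cside.png",b[:,:,::-1])
P=cloud("top",t["d"]);S=cloud("side",s["d"])
print("bench z",np.median(P[230:260,330:400,2]),np.median(S[220:300,300:350,2]))
z=P[145:245,150:350,2]
zz=np.clip(z/0.12*255,0,255).astype(np.uint8)
cv2.imwrite("pics/ztop.png",cv2.applyColorMap(cv2.resize(zz,None,fx=4,fy=4,interpolation=0),cv2.COLORMAP_JET))
E
```

```text
bench z -0.0004788441204687244 0.0009945025671155294
```

View pics/ctop.png

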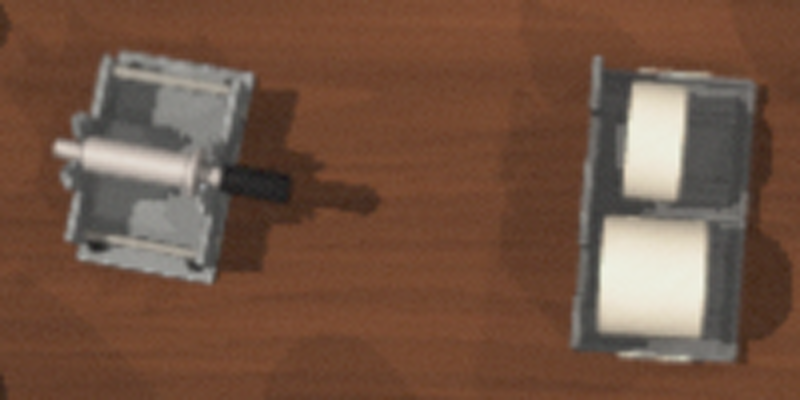

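View pics/cside.png

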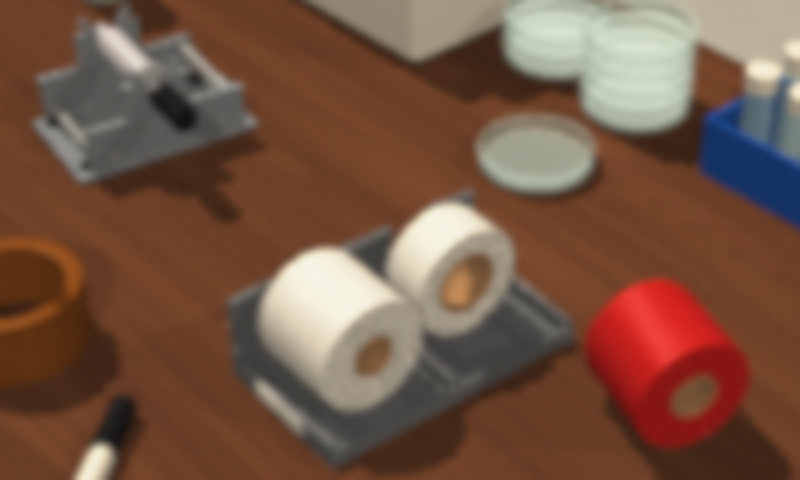

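View pics/ztop.png

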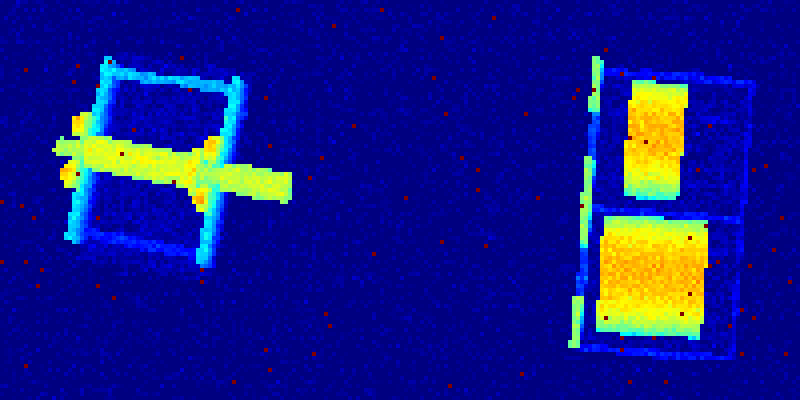

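Run:
```python
from lib import *
from scipy.optimize import least_squares
t=np.load("pics/top0.npz");s=np.load("pics/side0.npz")
P=cloud("top",t["d"]);S=cloud("side",s["d"])
def reg(P,d,x0,x1,y0,y1,z0,z1):
    m=(d>0)&(P[...,0]>x0)&(P[...,0]<x1)&(P[...,1]>y0)&(P[...,1]<y1)&(P[...,2]>z0)&(P[...,2]<z1); return m
# rough positions
uv=[(190,187),(212,190),(313,215),(313,181),(371,168)]
print(plane("top",uv,0.06))
# wide roll: crop region px
for nm,(r0,r1,c0,c1) in {"wide":(199,229,298,328),"narrow":(165,195,304,324)}.items():
    Q=P[r0:r1,c0:c1].reshape(-1,3); Q=Q[(Q[:,2]>0.055)&(Q[:,2]<0.1)]
    c=Q.mean(0)
    def f(p):
        ax=np.array([np.sin(p[2]),np.cos(p[2]),0]);n=np.array([ax[1],-ax[0],0])
        u=Q@n; return np.hypot(u-p[0],Q[:,2]-p[1])-0.04
    r=least_squares(f,[c[0],0.044,0],loss="soft_l1",f_scale=0.001)
    p=r.x; ax=np.array([np.sin(p[2]),np.cos(p[2]),0]);n=np.array([ax[1],-ax[0],0])
    v=Q@ax; lo,hi=np.percentile(v,[1,99])
    print(nm,len(Q),p,"rms",np.sqrt((r.fun**2).mean()),"ends",lo,hi,"centre",n*p[0]+ax*(lo+hi)/2)
# spindle
Q=P[175:205,160:226].reshape(-1,3); Q=Q[(Q[:,2]>0.05)&(Q[:,2]<0.09)]
im=t["im"]
m=(P[...,2]>0.045)&(P[...,2]<0.1); 
for (a,b) in((-.0,0),):
    pass
z=P[172:212,158:226,2]
lab=np.zeros(m.shape,bool); lab[172:215,158:226]=m[172:215,158:226]
v,u=np.nonzero(lab); q=P[v,u]
# exclude plate tops: fit line robustly
def g(p): return (q[:,0]-p[0]-p[1]*(q[:,1]-q[:,1].mean()))
r=least_squares(g,[q[:,0].mean(),0],loss="soft_l1",f_scale=0.003)
print("spindle line x=%.4f at y=%.4f slope dx/dy=%.4f"%(r.x[0],q[:,1].mean(),r.x[1]), "y range",q[:,1].min(),q[:,1].max())
# grip black
blk=lab&(im.max(2)<70); vv,uu=np.nonzero(blk); print("grip px",uu.mean(),vv.mean(),len(uu),P[blk].mean(0),P[blk].min(0),P[blk].max(0))
# tray: stop points z 0.04-0.075
np.savez("pics/cl.npz",P=P,S=S)
```

```text
[[ 0.5091  0.1758  0.06  ]
 [ 0.5019  0.1156  0.06  ]
 [ 0.4392 -0.1568  0.06  ]
 [ 0.5306 -0.1553  0.06  ]
 [ 0.5687 -0.3113  0.06  ]]
wide 749 [0.4509 0.0432 0.0484] rms 0.0022048378183982227 ends -0.16806673542817194 -0.09984693113399606 centre [ 0.4439 -0.1556  0.    ]
narrow 390 [0.5466 0.0431 0.0747] rms 0.0023654778599197642 ends -0.13396518089671977 -0.09728373067141652 centre [ 0.5365 -0.1561  0.    ]
spindle line x=0.5101 at y=0.1698 slope dx/dy=0.1537 y range 0.08733241410550024 0.24840408403149997
grip px 213.76119402985074 190.1865671641791 134 [0.5007 0.1095 0.0668] [0.4883 0.0873 0.0488] [0.5193 0.1377 0.0741]
```

Run:
```python
from lib import *
c=np.load("pics/cl.npz");P=c["P"];S=c["S"]; t=np.load("pics/top0.npz");im=t["im"].astype(int)
def fit(pts,name):
    # fit y = a + b x robust
    x,y=pts[:,0],pts[:,1]
    l=cv2.fitLine(pts[:,:2].astype(np.float32),cv2.DIST_HUBER,0,1e-5,1e-5).ravel()
    b=l[1]/l[0] if abs(l[0])>abs(l[1]) else l[0]/l[1]
    print(name,len(pts),"dir slope",b,"pt",l[2:],"z",np.median(pts[:,2]))
def px(r0,r1,c0,c1,z0,z1):
    Q=P[r0:r1,c0:c1].reshape(-1,3); return Q[(Q[:,2]>z0)&(Q[:,2]<z1)]
# tray stop: full image cols 290-302
fit(px(157,234,290,300,0.012,0.08),"stop")
fit(px(162,238,333,342,0.007,0.03),"low wall")
# holder plates (z .03-.05)
fit(px(157,210,163,180,0.027,0.045),"plate +y")
fit(px(163,214,198,213,0.027,0.045),"plate -y")
# holder outline by colour mask in top : grey
g=(abs(im[...,0]-im[...,1])<22)&(abs(im[...,1]-im[...,2])<22)&(im.max(2)>75)
m=np.zeros(g.shape,np.uint8); m[150:222,150:216]=g[150:222,150:216]
cs,_=cv2.findContours(m,0,2);k=max(cs,key=cv2.contourArea)
print("holder area",cv2.contourArea(k),cv2.minAreaRect(k))
m=np.zeros(g.shape,np.uint8); g2=(im.max(2)-im.min(2)<30); m[150:245,285:345]=g2[150:245,285:345]
cs,_=cv2.findContours(m,0,2);k=max(cs,key=cv2.contourArea); r=cv2.minAreaRect(k)
print("tray",cv2.contourArea(k),r); print(plane("top",cv2.boxPoints(r),0.01))
# side view bores: brown on white
s=np.load("pics/side0.npz")["im"]; hsv=cv2.cvtColor(s,cv2.COLOR_RGB2HSV)
for nm,(r0,r1,c0,c1) in {"wide":(208,228,288,308),"nar":(188,212,310,332)}.items():
    mm=np.zeros(s.shape[:2],np.uint8); mm[r0:r1,c0:c1]=(hsv[r0:r1,c0:c1,1]>70)
    cs,_=cv2.findContours(mm,0,2);k=max(cs,key=cv2.contourArea); e=cv2.fitEllipse(k); print(nm,e,len(k))
    M=cv2.moments(k); uv=[(M['m10']/M['m00'],M['m01']/M['m00'])]
    o,rr=rays("side",uv+[e[0]])
    print(plane("side",uv+[e[0]],0.044))
```

```text
stop 208 dir slope -0.04699051 pt [ 0.4814 -0.1103] z 0.05655307042303204
low wall 120 dir slope -0.057619587 pt [ 0.519  -0.2186] z 0.011234952958034672
plate +y 116 dir slope -0.17816964 pt [0.5149 0.2319] z 0.03860446667539852
plate -y 136 dir slope -0.14620885 pt [0.5209 0.1393] z 0.037934618172389856
holder area 1996.0 ((185.84617614746094, 185.26922607421875), (46.0872917175293, 54.32416915893555), 11.309932708740234)
tray 2857.5 ((315.8041076660156, 197.4165496826172), (42.02425003051758, 74.02733612060547), 4.635463237762451)
[[ 0.393  -0.0995  0.01  ]
 [ 0.5992 -0.1121  0.01  ]
 [ 0.5916 -0.2294  0.01  ]
 [ 0.3855 -0.2151  0.01  ]]
wide ((297.8549499511719, 218.87527465820312), (7.334880828857422, 11.608851432800293), 35.2801513671875) 12
[[ 0.4431 -0.1899  0.044 ]
 [ 0.4423 -0.1902  0.044 ]]
nar ((321.0968322753906, 200.45571899414062), (10.680460929870605, 17.01369857788086), 37.338218688964844) 19
[[ 0.5359 -0.1735  0.044 ]
 [ 0.535  -0.1739  0.044 ]]
```

```bash
cat >> lib.py <<'E'
from scipy.spatial.transform import Rotation as Rn
import warnings; warnings.filterwarnings("ignore")
from plant import *
def ori(yaw,up=0.0,sgn=1):
    """tool down, spindle axis a at frame yaw; up = nose-up tilt (rad)"""
    c,s=np.cos(yaw),np.sin(yaw)
    X=np.array([0,0,-1.]);Y=sgn*np.array([c,s,0]);Z=np.cross(X,Y)
    R=Rn.from_matrix(np.c_[X,Y,Z])
    R=Rn.from_rotvec(up*np.array([c,s,0]))*R
    return list(R.as_euler("xyz"))
def ax(yaw): return np.array([-np.sin(yaw),np.cos(yaw),0])
def st():
    o=observe(); return o["time_s"],o["eef_pos"],o["ft_force"],o["opening"]
HY=-0.156; TY=-0.052
GRIP=np.array([0.5006,0.110,0.060])
E
python3 - <<'E'
from lib import *
for sg in(1,-1):
    for p,y in(((.5006,.110,.041),HY),((.5006,.110,.2),HY),((.435,-.34,.2),TY),((.435,-.34,.025),TY),((.44,-.225,.025),TY)):
        print(sg,p,inverse_kinematics(list(p),ori(y,0,sg)),ori(y,0,sg))
f=[observe()["ft_force"] for _ in range(5)];print(np.array(f),st()[0])
for _ in range(5):
    hold(0.02);print(observe()["ft_force"])
E
```

```text
1 (0.5006, 0.11, 0.041) [ 0.0623  0.1824  1.9614 -0.      0.9978  0.2183] [np.float64(1.7267963267948965), np.float64(1.5707963267948966), np.float64(0.0)]
1 (0.5006, 0.11, 0.2) [ 0.0623 -0.0252  1.8506 -0.      1.3162  0.2183] [np.float64(1.7267963267948965), np.float64(1.5707963267948966), np.float64(0.0)]
1 (0.435, -0.34, 0.2) [-0.8063  0.0713  1.7524  0.      1.3179 -0.7543] [np.float64(1.6227963267948964), np.float64(1.5707963267948966), np.float64(0.0)]
1 (0.435, -0.34, 0.025) [-0.8063  0.293   1.863   0.      0.9855 -0.7543] [np.float64(1.6227963267948964), np.float64(1.5707963267948966), np.float64(0.0)]
1 (0.44, -0.225, 0.025) [-0.6324  0.1708  2.0127  0.      0.9582 -0.5804] [np.float64(1.6227963267948964), np.float64(1.5707963267948966), np.float64(0.0)]
-1 (0.5006, 0.11, 0.041) None [np.float64(-1.4147963267948966), np.float64(1.5707963267948966), np.float64(0.0)]
-1 (0.5006, 0.11, 0.2) None [np.float64(-1.4147963267948966), np.float64(1.5707963267948966), np.float64(0.0)]
-1 (0.435, -0.34, 0.2) [-0.8063  0.0713  1.7524 -0.      1.3179  2.3873] [np.float64(-1.5187963267948967), np.float64(1.5707963267948966), np.float64(0.0)]
-1 (0.435, -0.34, 0.025) [-0.8063  0.293   1.863  -0.      0.9855  2.3873] [np.float64(-1.5187963267948967), np.float64(1.5707963267948966), np.float64(0.0)]
-1 (0.44, -0.225, 0.025) [-0.6324  0.1708  2.0127 -0.      0.9582  2.5612] [np.float64(-1.5187963267948967), np.float64(1.5707963267948966), np.float64(0.0)]
[[0.3353 0.1991 0.6546]
 [0.3353 0.1991 0.6546]
 [0.3353 0.1991 0.6546]
 [0.3353 0.1991 0.6546]
 [0.3353 0.1991 0.6546]] 0.1
[ 0.0225 -0.376  -0.5961]
[ 0.6728 -0.1428 -0.4701]
[ 0.4729 -0.4141  0.1177]
[-0.3402 -0.3891 -0.1372]
[-0.0741 -0.4837  0.1193]
```

Run:
```python
from lib import *
o=ori(HY)
movep([.5006,.110,.17],o); gripper_to(0.06,20)
print(st())
x=move_l([.5006,.110,.041],0.1,None,8); print("contact",x,st())
gripper_to(0.0,20); print(st())
hold(.1); print(st())
im,d=get_image("top"); cv2.imwrite("pics/g1.png",cv2.resize(im[145:245,130:290],None,fx=4,fy=4,interpolation=2)[:,:,::-1])
```

```text
(2.4833, array([0.5006, 0.1103, 0.17  ]), array([-0.2495,  0.7965, -0.4944]), 0.059728334684794944)
contact False (3.925, array([0.5013, 0.1101, 0.0418]), array([-0.8034, -0.1997, -0.0739]), 0.05985849427224624)
(4.3667, array([0.5009, 0.11  , 0.0413]), array([ 0.8011, -1.0022,  1.3867]), 0.019291547803694447)
(4.4667, array([0.5009, 0.11  , 0.0413]), array([ 0.3104, -0.2706,  1.268 ]), 0.018960715065589308)
```

View pics/g1.png

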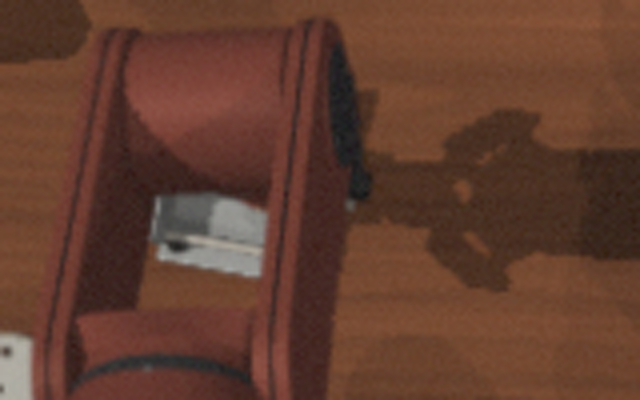

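The picture shows the arm hiding the spindle (around (200,200)). The opening of 19 mm on the 20 mm grip, with almost no side force, says the grasp is centred. Now firm up and lift.

Run:
```python
from lib import *
gripper_to(0.0,60); a=st();print(a)
gripper_to(0.0,110); a=st();print(a)
np.save("grasp_eef.npy",a[1])
print(move_l([.5006,.110,.075],0.06,None,15)); print(st())
move_l([.5006,.110,.20],0.15)
f=[]
for _ in range(8): hold(.02); f.append(observe()["ft_force"])
print(np.mean(f,0),st())
im,d=get_image("side"); cv2.imwrite("pics/g2.png",cv2.resize(im[70:220,150:350],None,fx=4,fy=4,interpolation=2)[:,:,::-1])
```

```text
(4.7333, array([0.5008, 0.11  , 0.0412]), array([-0.3483, -0.1364,  2.6223]), 0.01814926962675522)
(4.95, array([0.5009, 0.11  , 0.0413]), array([-0.1603, -1.7893,  3.7104]), 0.016816797292789478)
False
(5.6667, array([0.5005, 0.11  , 0.075 ]), array([-0.6061, -0.9719, -0.6607]), 0.01717260221388333)
[-0.0834  0.1448 -1.4509] (6.7833, array([0.4997, 0.1099, 0.1985]), array([-0.4554, -0.6768, -0.9651]), 0.017037690072583912)
```

View pics/g2.png

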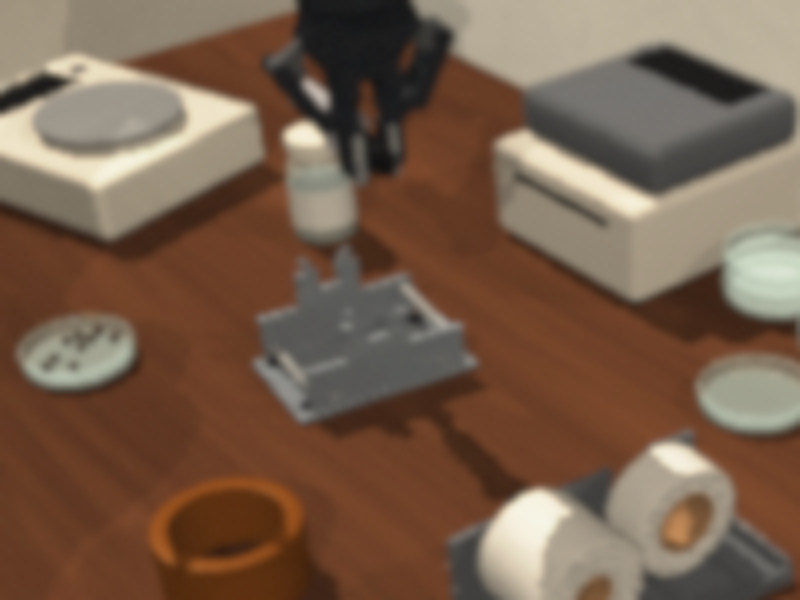

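```bash
cat >> lib.py <<'E'
TY=-0.054
FACE=np.array([.4425,-.190,.044])
def tcp_for(s,dx=0,dz=0,yaw=TY):
    """TCP with nose tip s past the roll's initial near face"""
    g=FACE+ax(yaw)*(s-0.139)+np.array([np.cos(yaw),np.sin(yaw),0])*dx
    return [g[0],g[1],0.0255+dz]
E
python3 - <<'E'
from lib import *
p=tcp_for(-.012); print(p)
movep([p[0],p[1],.2],ori(TY)); print(st())
print(move_l(p,.15,None,10),st())
im,d=get_image("side"); cv2.imwrite("pics/i1.png",cv2.resize(im[170:290,230:390],None,fx=5,fy=5,interpolation=2)[:,:,::-1])
im,d=get_image("top"); cv2.imwrite("pics/i1t.png",cv2.resize(im[145:265,270:430],None,fx=5,fy=5,interpolation=2)[:,:,::-1])
E
```

```text
[np.float64(0.43434996226625744), np.float64(-0.3407798954931942), 0.0255]
(8.5, array([ 0.4348, -0.3399,  0.1999]), array([ 0.1278, -0.8745, -1.2272]), 0.01723649795486624)
False (9.8167, array([ 0.435 , -0.3414,  0.0265]), array([ 1.028 ,  0.5411, -0.0865]), 0.016652785379863602)
```

View pics/i1.png

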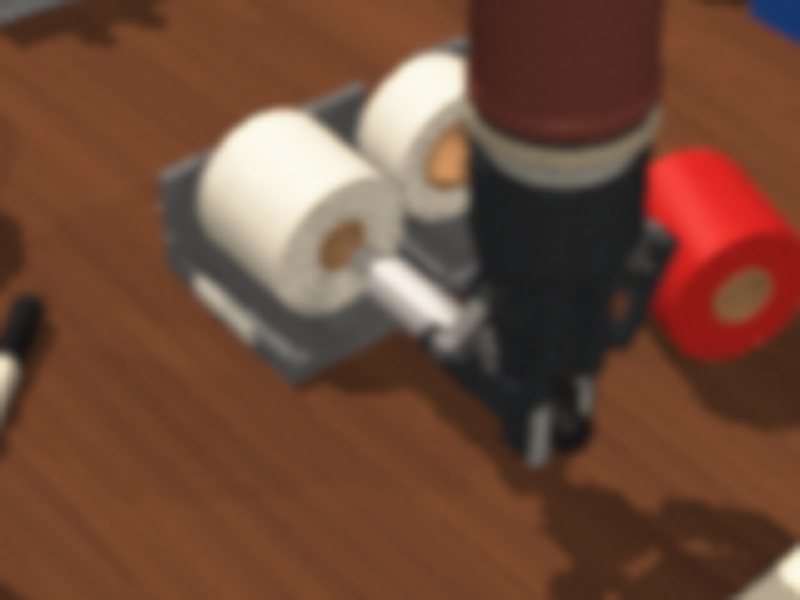

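View pics/i1t.png

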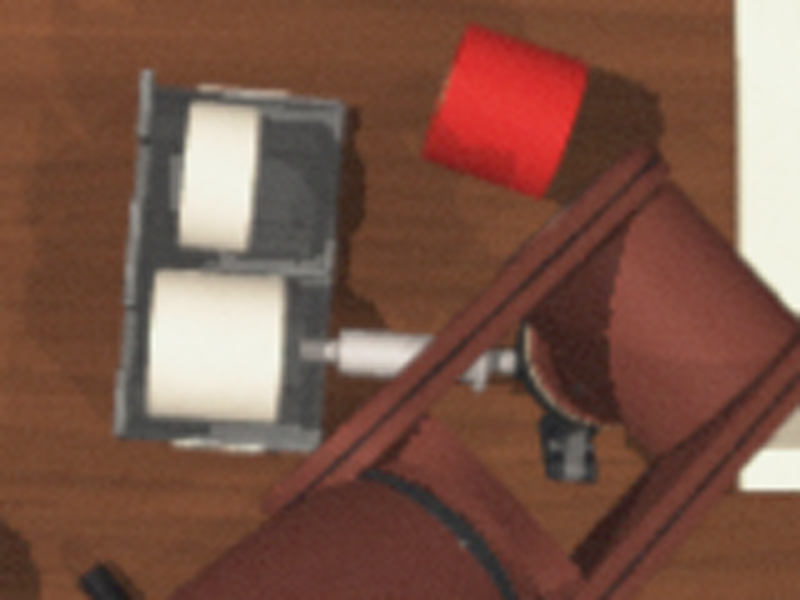

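The picture shows the nose (side crop (357,258)) short of the bore (343,244) and well in line with it; from above the spindle (320,350) continues the roll's midline. Enter the nose and centre by touch.

```bash
cat >> lib.py <<'E'
def ff(n=6):
    f=[]
    for _ in range(n): hold(.012); f.append(observe()["ft_force"])
    return np.mean(f,0)
def probe(start,dirv,maxd,thr,step=.0007,n=5):
    """step from start along dirv till mean force along -dirv changes by thr; returns (dist,eef,hit)"""
    start=np.array(start);dirv=np.array(dirv,float); f0=ff(8)
    d=0
    while d<maxd:
        d+=step; move_l(list(start+dirv*d),.03)
        f=ff(n)-f0
        if -f@dirv>thr: return d,observe()["eef_pos"],f
    return d,observe()["eef_pos"],None
E
python3 - <<'E'
from lib import *
f0=ff()
p=tcp_for(.010)
print(move_l(p,.03,None,5),st(),ff()-f0)
print(probe(p,[0,0,-1],.012,1.2)); print(st()[0])
move_l(p,.05); print(ff()-f0,st())
E
```

```text
False (10.85, array([ 0.4356, -0.3189,  0.0256]), array([ 0.6226, -0.5219, -1.4355]), 0.017392557002308545) [-0.0114 -0.0696  0.1891]
(0.0077, array([ 0.4356, -0.3189,  0.0179]), array([-0.2682, -0.4348,  1.4062]))
14.175
[ 0.0524 -0.1312  0.4617] (14.525, array([ 0.4356, -0.3189,  0.0257]), array([ 0.7412,  0.2077, -1.3352]), 0.017049551329836717)
```

Run:
```python
from lib import *
p=np.array(tcp_for(.010,0,-.0007)); cx=np.array([np.cos(TY),np.sin(TY),0])
move_l(list(p),.05)
q=p+cx*.004; move_l(list(q),.03); a=probe(q,cx,.006,1.2); print(a,st()[0])
q=p-cx*.004; move_l(list(q),.05); b=probe(q,-cx,.006,1.2); print(b,st()[0])
off=(a[0]-b[0])/2; print("off",off)
move_l(list(p+cx*off),.05); print(st())
```

```text
(0.0063, array([ 0.4458, -0.3194,  0.0248]), None) 17.75
(0.0063, array([ 0.4252, -0.3183,  0.0248]), None) 20.875
off 0.0
(21.2333, array([ 0.4359, -0.3188,  0.0248]), array([-0.6368,  0.4672, -0.9865]), 0.016824572605284496)
```

Run:
```python
from lib import *
im,d=get_image("side"); cv2.imwrite("pics/i2.png",cv2.resize(im[170:250,250:350],None,fx=8,fy=7,interpolation=2)[:,:,::-1])
im,d=get_image("top"); cv2.imwrite("pics/i2t.png",cv2.resize(im[145:245,280:380],None,fx=6,fy=6,interpolation=2)[:,:,::-1])
P=cloud("top",d); Q=P[199:229,298:328].reshape(-1,3); Q=Q[(Q[:,2]>0.055)&(Q[:,2]<0.1)]; print(Q.mean(0))
P0=np.load("pics/cl.npz")["P"]; Q=P0[199:229,298:328].reshape(-1,3); Q=Q[(Q[:,2]>0.055)&(Q[:,2]<0.1)]; print(Q.mean(0))
```

```text
[ 0.441  -0.1556  0.0763]
[ 0.4425 -0.1556  0.0759]
```

View pics/i2.png

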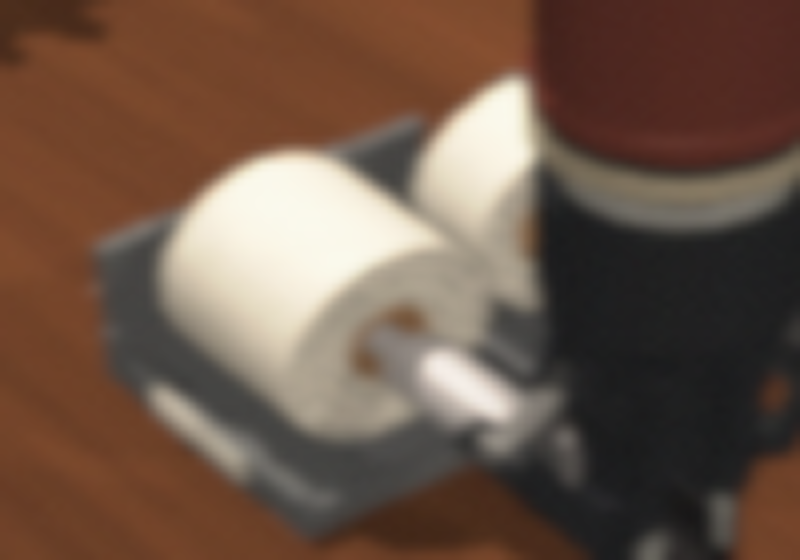

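View pics/i2t.png

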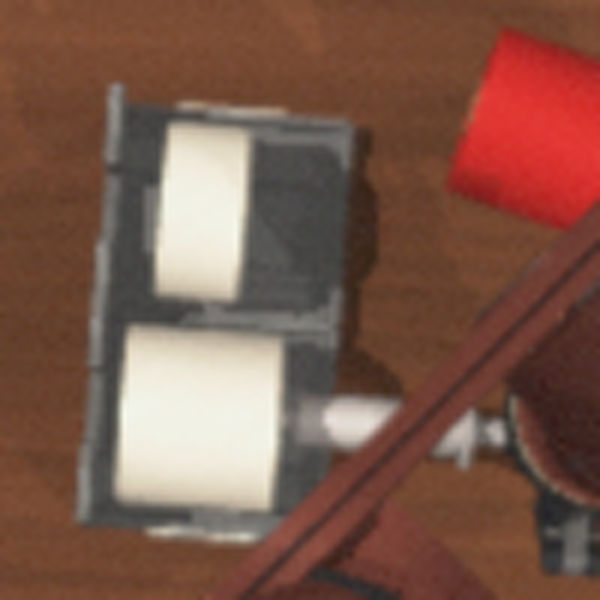

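Run:
```python
from lib import *
im,d=get_image("top"); g=im.astype(int)
sat=(g.max(2)-g.min(2)); val=g.max(2)
for c in (304,308,312,316,320,324):
    r=np.nonzero(val[190:240,c]>150)[0]+190; r=r[r>=198]; print(c,r.min(),r.max(),(r.min()+r.max())/2, end=" | ")
print()
for c in (336,338,340,342):
    print(c,list(zip(range(208,224),val[208:224,c],sat[208:224,c])))
```

```text
304 199 227 213.0 | 308 200 233 216.5 | 312 200 233 216.5 | 316 200 234 217.0 | 320 200 234 217.0 | 324 201 228 214.5 | 
336 [(208, np.int64(81), np.int64(32)), (209, np.int64(81), np.int64(40)), (210, np.int64(90), np.int64(30)), (211, np.int64(143), np.int64(16)), (212, np.int64(184), np.int64(17)), (213, np.int64(212), np.int64(21)), (214, np.int64(223), np.int64(17)), (215, np.int64(227), np.int64(14)), (216, np.int64(223), np.int64(17)), (217, np.int64(212), np.int64(22)), (218, np.int64(177), np.int64(18)), (219, np.int64(131), np.int64(19)), (220, np.int64(97), np.int64(34)), (221, np.int64(85), np.int64(43)), (222, np.int64(93), np.int64(46)), (223, np.int64(107), np.int64(59))]
338 [(208, np.int64(77), np.int64(41)), (209, np.int64(82), np.int64(45)), (210, np.int64(90), np.int64(32)), (211, np.int64(142), np.int64(17)), (212, np.int64(182), np.int64(17)), (213, np.int64(208), np.int64(21)), (214, np.int64(222), np.int64(17)), (215, np.int64(227), np.int64(14)), (216, np.int64(224), np.int64(15)), (217, np.int64(214), np.int64(21)), (218, np.int64(187), np.int64(17)), (219, 
[... 627 characters left out ...]
, np.int64(57)), (221, np.int64(112), np.int64(60)), (222, np.int64(114), np.int64(62)), (223, np.int64(108), np.int64(56))]
342 [(208, np.int64(74), np.int64(36)), (209, np.int64(76), np.int64(38)), (210, np.int64(82), np.int64(34)), (211, np.int64(121), np.int64(22)), (212, np.int64(165), np.int64(16)), (213, np.int64(191), np.int64(18)), (214, np.int64(212), np.int64(20)), (215, np.int64(219), np.int64(19)), (216, np.int64(189), np.int64(29)), (217, np.int64(148), np.int64(40)), (218, np.int64(119), np.int64(52)), (219, np.int64(110), np.int64(59)), (220, np.int64(112), np.int64(60)), (221, np.int64(107), np.int64(56)), (222, np.int64(84), np.int64(41)), (223, np.int64(78), np.int64(36))]
```

```bash
cat >> lib.py <<'E'
def trypush(s1,dx,dz,thr=5,feed=.03):
    f0=ff(6); h=move_l(tcp_for(s1,dx,dz),feed,None,thr); o=observe(); f=ff(4)-f0
    s=(o["eef_pos"]-np.array(tcp_for(0)))@ax(TY)
    print("dx %.4f dz %.4f hit %s s=%.4f"%(dx,dz,h,s),"f",f,"t %.2f"%o["time_s"]); return h,s,f
E
python3 - <<'E'
from lib import *
print(trypush(.045,0,-.0007))
print(st())
E
```

```text
dx 0.0000 dz -0.0007 hit True s=0.0290 f [-0.7312 -3.1885  0.5113] t 22.15
(True, np.float64(0.029041734963704352), array([-0.7312, -3.1885,  0.5113]))
(22.1833, array([ 0.4362, -0.2998,  0.0246]), array([-0.7506, -3.3896, -0.194 ]), 0.017178340942881034)
```

Run:
```python
from lib import *
def w(n=20):
    a=[]
    for _ in range(n): hold(.012); o=observe(); a.append(np.r_[o["ft_force"],o["torque"]])
    a=np.array(a); return a.mean(0),a.std(0)/n**.5
a,sa=w(); move_l(tcp_for(.0265,0,-.0007),.03); b,sb=w()
print(a-b,sa); print(b)
print(trypush(.036,0,0.0002,4)); 
move_l(tcp_for(.0265,0,-.0015),.03); print(trypush(.036,0,-.0015,4))
```

```text
[-0.7866 -2.9275  0.7946 -0.3833  0.1168  0.0613] [0.1081 0.0942 0.1016 0.0062 0.0058 0.0081]
[-0.0494  0.0681 -1.0522 -0.0794  0.0131  0.0042]
dx 0.0000 dz 0.0002 hit True s=0.0293 f [ 0.0482 -2.4914  1.0937] t 23.06
(True, np.float64(0.029309099938107368), array([ 0.0482, -2.4914,  1.0937]))
dx 0.0000 dz -0.0015 hit True s=0.0293 f [ 0.491  -2.5734  0.1675] t 23.65
(True, np.float64(0.029349235423772355), array([ 0.491 , -2.5734,  0.1675]))
```

```bash
cat >> lib.py <<'E'
def search(lst,tmax,s0=.0270,s1=.036,thr=4):
    for dx,dz in lst:
        if observe()["time_s"]>tmax: return None
        move_l(tcp_for(s0,dx,dz),.04)
        h,s,f=trypush(s1,dx,dz,thr)
        if s>.0325: return dx,dz
E
python3 - <<'E'
from lib import *
print(search([(-.0012,-.0007),(.0012,-.0007),(-.0024,-.0007),(.0024,-.0007),(0,.001),(-.0012,.0006),(.0012,.0006)],29))
print(st())
E
```

```text
dx -0.0012 dz -0.0007 hit True s=0.0294 f [ 1.0121 -2.9335  0.4865] t 24.21
dx 0.0012 dz -0.0007 hit True s=0.0293 f [ 1.294  -2.7295  0.6766] t 24.77
dx -0.0024 dz -0.0007 hit True s=0.0295 f [ 0.3991 -3.4271  0.6677] t 25.34
dx 0.0024 dz -0.0007 hit True s=0.0293 f [ 0.0641 -2.0721 -0.4875] t 25.96
dx 0.0000 dz 0.0010 hit True s=0.0294 f [ 0.4799 -2.6069  0.0868] t 26.52
dx -0.0012 dz 0.0006 hit True s=0.0294 f [ 0.5314 -2.7728  0.0155] t 27.09
dx 0.0012 dz 0.0006 hit True s=0.0294 f [ 1.2025 -3.3415  0.4629] t 27.66
None
(27.6917, array([ 0.4376, -0.2995,  0.0256]), array([ 1.5547, -3.3619, -0.9087]), 0.016763952479631933)
```

Run:
```python
from lib import *
move_l(tcp_for(.024,0,-.0007),.05)
im,d=get_image("side"); cv2.imwrite("pics/i3.png",cv2.resize(im[195:245,275:345],None,fx=11,fy=11,interpolation=2)[:,:,::-1])
im,d=get_image("top"); cv2.imwrite("pics/i3t.png",cv2.resize(im[190:240,290:360],None,fx=11,fy=11,interpolation=2)[:,:,::-1])
print(st())
```

```text
(28.0583, array([ 0.4359, -0.3046,  0.0244]), array([-0.2414,  0.057 , -0.8993]), 0.017028189623579795)
```

View pics/i3.png

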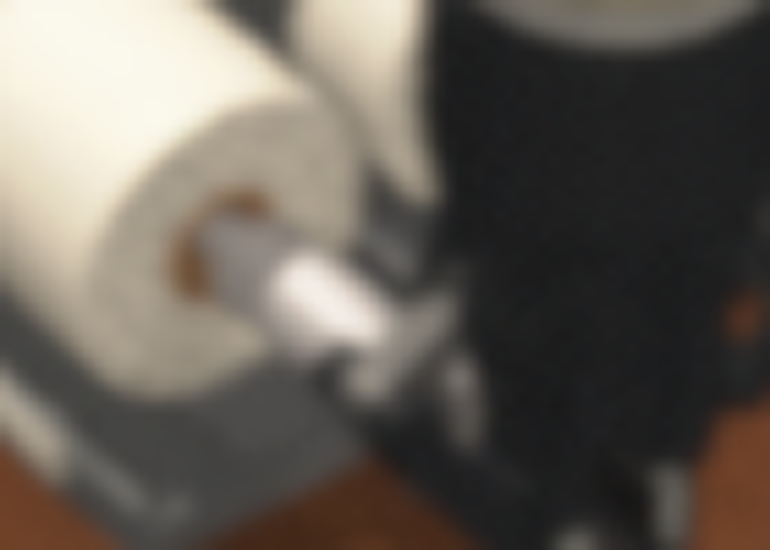

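View pics/i3t.png

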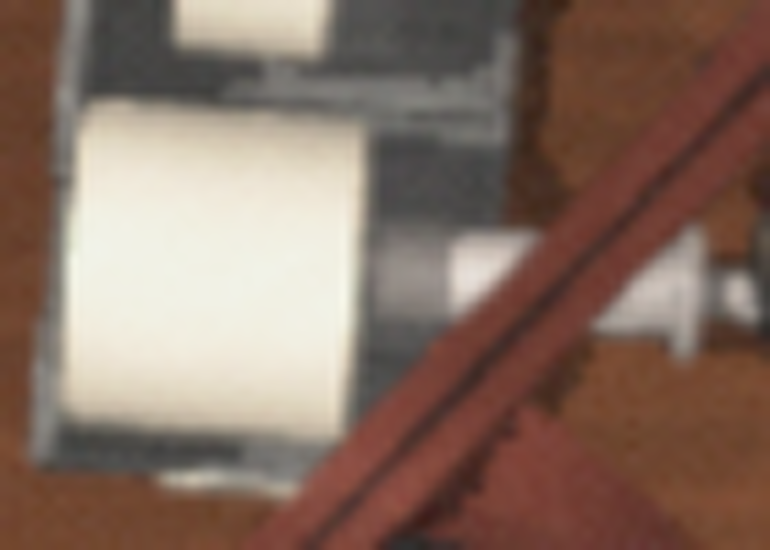

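Run:
```python
from lib import *
im,d=get_image("top"); g=cv2.cvtColor(im,cv2.COLOR_RGB2GRAY).astype(float)
def edge(c,a,b,sign):
    col=g[:,c-1:c+2].mean(1); dd=np.diff(col)[a:b]*sign; w=np.clip(dd,0,None); i=w.argmax(); k=slice(max(i-2,0),i+3); return a+0.5+(np.arange(len(w))[k]*w[k]).sum()/w[k].sum()
pts=[]
for c in range(299,321,3):
    t,b=edge(c,193,206,1),edge(c,222,233,-1); pts.append((c,(t+b)/2)); print(c,round(t,2),round(b,2),round((t+b)/2,2))
print(np.polyfit(*np.array(pts).T,1))
for c in (325,326,327,328,329,330,332,334,353,):
    t,b=edge(c,206,214,1),edge(c,213,224,-1); print(c,round(t,2),round(b,2),round((t+b)/2,2))
for c in (351,352,353): print(c,g[205:228,c].astype(int))
```

```text
299 198.88 227.61 213.24
302 199.02 228.07 213.54
305 199.2 228.31 213.75
308 199.72 228.43 214.07
311 199.94 228.47 214.21
314 200.09 228.43 214.26
317 200.64 229.06 214.85
320 200.91 229.12 215.02
[  0.0816 188.8539]
325 210.16 218.19 214.18
326 210.19 218.26 214.22
327 211.3 218.4 214.85
328 210.58 218.47 214.52
329 210.66 218.47 214.57
330 211.42 218.24 214.83
332 211.04 217.24 214.14
334 210.97 215.94 213.46
353 210.64 219.07 214.86
351 [ 54  66  74  75  74  76  92 127 158 176 188 178 169 167 153 135 127 106
  89  85  86  84  83]
352 [ 67  74  76  76  74  89 128 147 161 174 187 183 173 168 164 150 134 109
  91  85  81  84  85]
353 [ 76  77  75  71  71  94 117 137 143 143 153 154 140 129 111  98  86  86
  85  84  84  87  82]
```

Run:
```python
from lib import *
print(search([(-.0027,.0007),(-.0027,.0018),(-.0037,.0007),(-.0037,.0018),(-.0017,.0014),(-.0032,-.0003)],32.5))
print(st())
```

```text
dx -0.0027 dz 0.0007 hit False s=0.0363 f [-0.8158 -0.5145  0.0406] t 28.87
(-0.0027, 0.0007)
(28.9, array([ 0.4343, -0.2925,  0.0262]), array([-0.7516,  0.5971, -1.3438]), 0.017129088637688226)
```

Run:
```python
from lib import *
print(trypush(.106,-.0027,.0007,6,.035)); print(st())
```

```text
dx -0.0027 dz 0.0007 hit True s=0.1033 f [ 0.1533 -2.6409  0.9653] t 30.72
(True, np.float64(0.10328777937956757), array([ 0.1533, -2.6409,  0.9653]))
(30.75, array([ 0.4375, -0.2254,  0.0258]), array([ 0.0533, -2.4438, -0.8244]), 0.01699235725593561)
```

Run:
```python
from lib import *
p=np.array(tcp_for(.1028,-.0027,.0007))
move_l(list(p),.03)
move_l(list(p+[0,0,.03]),.05,ori(TY,.012)); 
print(ff(6),st())
p2=p-ax(TY)*.004
move_l([p2[0],p2[1],.17],.12,ori(TY,.02)); print(ff(8),st())
im,d=get_image("side"); cv2.imwrite("pics/l1.png",cv2.resize(im[120:240,230:390],None,fx=5,fy=5,interpolation=2)[:,:,::-1])
im,d=get_image("top"); cv2.imwrite("pics/l1t.png",cv2.resize(im[145:245,270:400],None,fx=6,fy=6,interpolation=2)[:,:,::-1])
np.savez("pics/l1.npz",d=d,im=im)
```

```text
[-0.1563  0.349  -3.2058] (31.8, array([ 0.4376, -0.2258,  0.056 ]), array([-0.1993,  0.4902, -2.4502]), 0.017137397487048324)
[-0.2917  0.1034 -3.2471] (32.9667, array([ 0.437 , -0.2295,  0.1688]), array([-0.0054, -0.4256, -3.3167]), 0.017181590837599518)
```

View pics/l1.png

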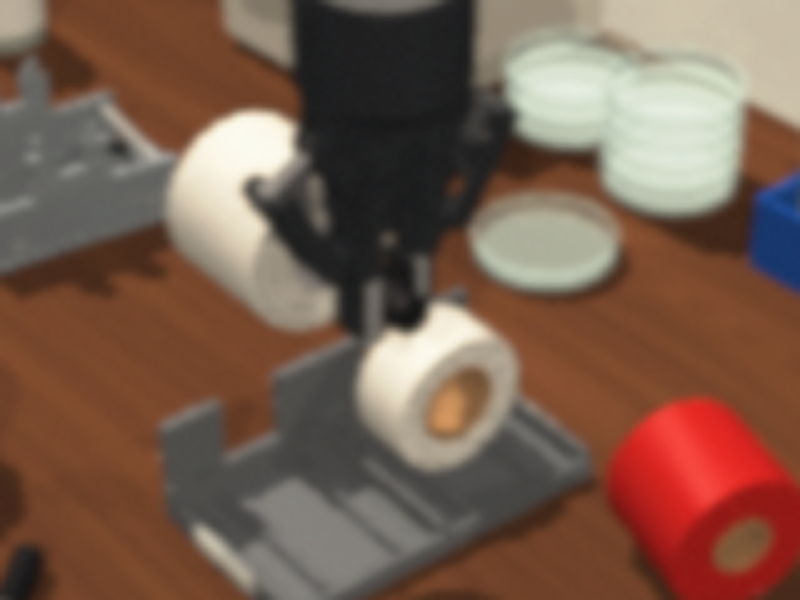

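View pics/l1t.png

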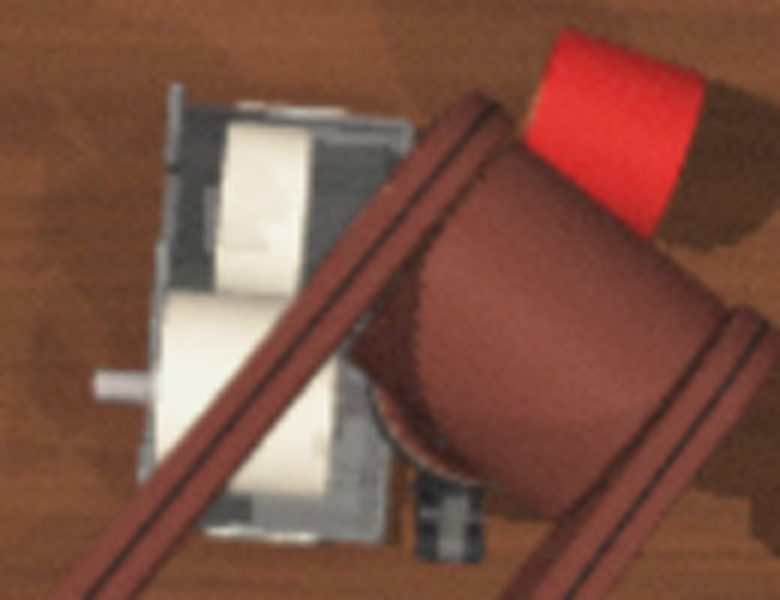

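Run:
```python
from lib import *
z=np.load("pics/l1.npz"); P=cloud("top",z["d"])
Q=P[206:212,285:294]; print(np.round(Q[...,2],3))
R=P[194:228,296:326].reshape(-1,3); R=R[(R[:,2]>.19)&(R[:,2]<.25)]
print(len(R),R.mean(0))
for a,b in((-.205,-.18),(-.18,-.155),(-.155,-.13),(-.13,-.1)):
    q=R[(R[:,1]>a)&(R[:,1]<b)]; print(a,len(q),np.percentile(q[:,2],90) if len(q) else None)
# holder
def px(r0,r1,c0,c1,z0,z1):
    Q=P[r0:r1,c0:c1].reshape(-1,3); return Q[(Q[:,2]>z0)&(Q[:,2]<z1)]
for n,r in (("+y",(155,212,160,184)),("-y",(160,216,196,215))):
    for z0,z1 in((.025,.047),(.05,.095)):
        q=px(*r,z0,z1); l=cv2.fitLine(q[:,:2].astype(np.float32),cv2.DIST_HUBER,0,1e-5,1e-5).ravel(); print(n,z0,len(q),l[1]/l[0],q.mean(0),q[:,0].min(),q[:,0].max())
```

```text
[[-0.004  0.187 -0.003 -0.003 -0.002 -0.005 -0.005  0.003 -0.001]
 [-0.001  0.193  0.189  0.195  0.191  0.193  0.191  0.192  0.193]
 [-0.003  0.19   0.193  0.189  0.196  0.191  0.193  0.19   0.195]
 [-0.003  0.195  0.196  0.193  0.19   0.196  0.192  0.196  0.191]
 [-0.     0.19   0.192  0.196  0.189  0.189  0.195  0.191  0.193]
 [-0.002  0.003  0.188  0.189  0.191  0.188  0.19   0.187  0.189]]
540 [ 0.4416 -0.1485  0.2171]
-0.205 43 0.22604116244846928
-0.18 176 0.22520842807048513
-0.155 176 0.2266563994435109
-0.13 145 0.22618838945578318
+y 0.025 165 -0.18935326 [0.5299 0.2286 0.0378] 0.46115198956857056 0.5892543219043855
+y 0.05 74 -0.1950162 [0.5205 0.2318 0.0677] 0.49577011338016586 0.5468110822465646
-y 0.025 165 -0.12853833 [0.5239 0.1426 0.0378] 0.44698508587532065 0.5759414240631826
-y 0.05 76 -0.17561112 [0.5062 0.1413 0.0671] 0.4806749888240722 0.531795166889494
```

Run:
```python
from lib import *
move_l([.5006,.110,.17],.14,ori(HY,.02)); print(st())
move_l([.5006,.110,.078],.1); print(ff(8),st())
im,d=get_image("side"); cv2.imwrite("pics/p1.png",cv2.resize(im[100:200,170:300],None,fx=6,fy=6,interpolation=2)[:,:,::-1])
im,d=get_image("top"); cv2.imwrite("pics/p1t.png",cv2.resize(im[145:245,140:260],None,fx=6,fy=6,interpolation=2)[:,:,::-1])
```

```text
(35.6833, array([0.5006, 0.1096, 0.17  ]), array([-0.3274, -0.1244, -3.3063]), 0.016800589290487895)
[ 0.2133 -0.2266 -3.0232] (36.8167, array([0.5014, 0.1101, 0.079 ]), array([-1.4579, -0.2748, -3.5341]), 0.01724474029840826)
```

View pics/p1.png

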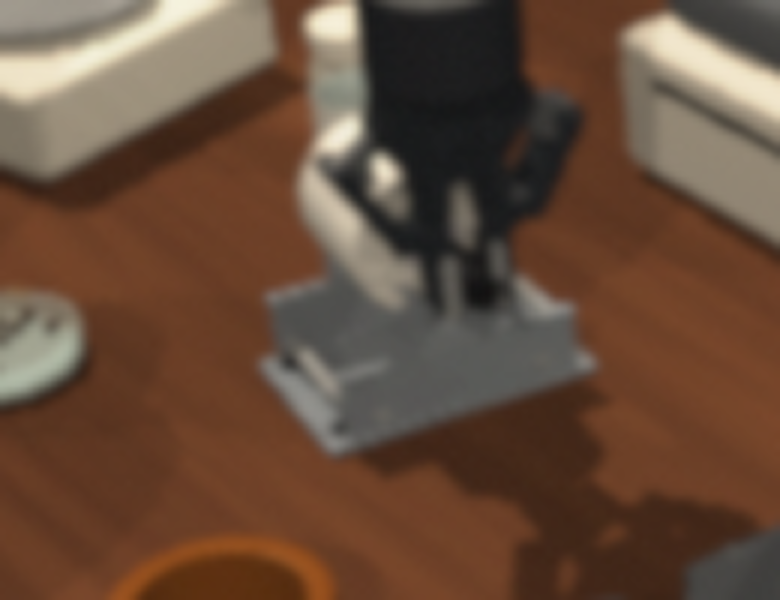

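View pics/p1t.png

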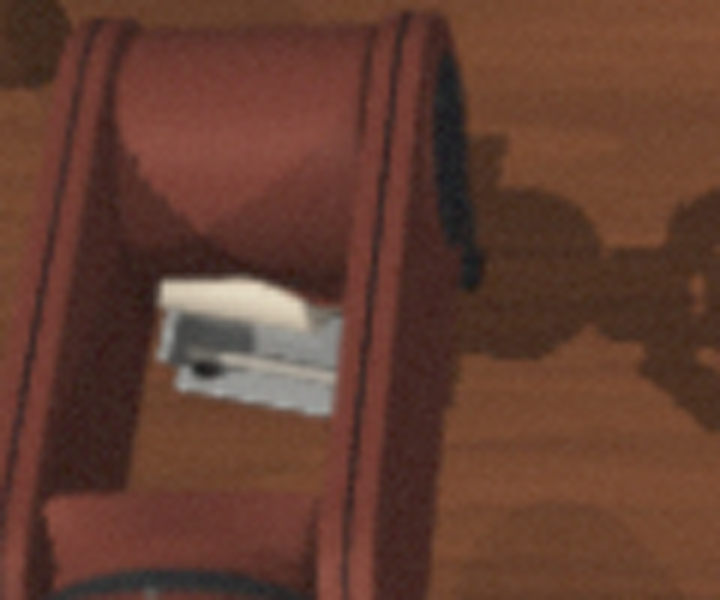

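The roll (side crop (360,220)) hangs between the plates with no contact force so far. Lower it under a guard.

Run:
```python
from lib import *
f0=ff(6)
h=move_l([.5006,.110,.050],.04,None,4); print(h,st(),ff(5)-f0)
if not h:
    h=move_l([.5006,.110,.0395],.015,None,3.5); print(h,st(),ff(8)-f0)
```

```text
False (37.8167, array([0.5008, 0.11  , 0.0501]), array([-0.5687, -0.109 , -4.207 ]), 0.016958279799274466) [-0.2669 -0.0079  0.546 ]
True (38.4417, array([0.5004, 0.11  , 0.0409]), array([0.1397, 0.4945, 4.5122]), 0.017184589927227635) [0.1472 0.1443 7.6771]
```

Run:
```python
from lib import *
gripper_to(0.0,20); print(st(),ff(5))
gripper_to(0.030,20); print(st(),ff(5))
gripper_to(0.06); hold(.1); print(st())
move_l([.5006,.110,.19],.12); 
o=observe(); set_joints([o["q"][0]-0.9]+list(o["q"][1:])); print(st())
im,d=get_image("side"); cv2.imwrite("pics/e1.png",cv2.resize(im[110:190,190:290],None,fx=8,fy=7,interpolation=2)[:,:,::-1])
im,d=get_image("top"); cv2.imwrite("pics/e1t.png",cv2.resize(im[145:230,150:250],None,fx=7,fy=7,interpolation=2)[:,:,::-1])
np.savez("pics/e1.npz",im=im,d=d)
```

```text
(38.725, array([0.4999, 0.1099, 0.0407]), array([0.3657, 0.6097, 5.7913]), 0.0167511785053165) [0.1946 0.3929 5.431 ]
(39.05, array([0.4985, 0.1098, 0.0394]), array([-1.2792, -0.3816,  0.1972]), 0.029622347712668872) [-0.1405  0.4652 -0.2677]
(39.5917, array([0.4991, 0.1098, 0.0399]), array([-0.0441, -0.2054, -0.6638]), 0.05958564511175524)
(42.625, array([ 0.3974, -0.3226,  0.1889]), array([-0.7218,  0.0606, -0.6866]), 0.060199986872387694)
```

View pics/e1.png

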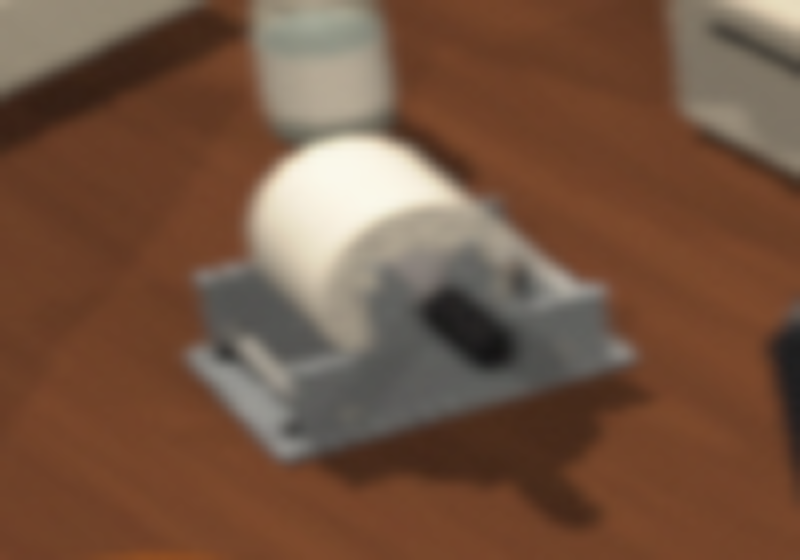

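View pics/e1t.png

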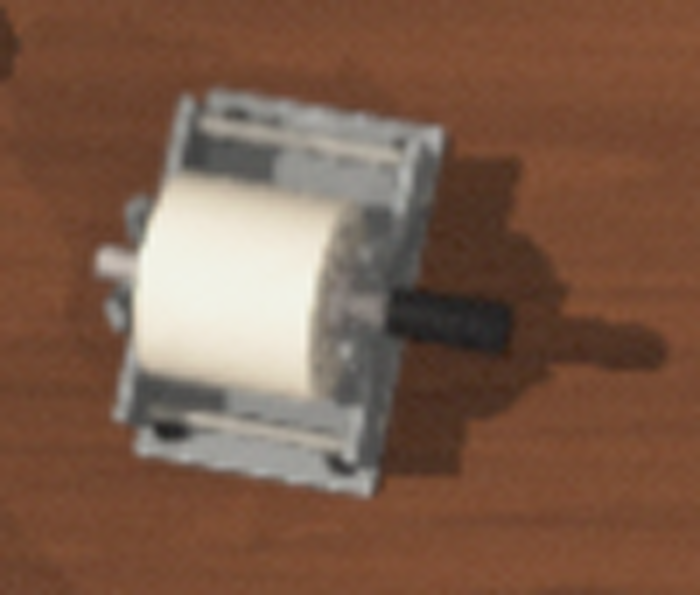

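The picture shows the roll hanging in the holder, nose at (115,263) through the far slot and grip at (445,320). Check this with depth.

Run:
```python
from lib import *
from scipy.optimize import least_squares
z=np.load("pics/e1.npz"); P=cloud("top",z["d"]); im=z["im"].astype(int)
seat=np.array([.5134,.1866,0]);a=ax(HY-.001);n=np.array([a[1],-a[0],0])
L=np.stack([(P-seat)@n,(P-seat)@a,P[...,2]],-1)[150:225,150:235].reshape(-1,3)
m=(abs(L[:,0])<.03)&(abs(L[:,1])<.05)&(L[:,2]>.075); R=L[m]
f=lambda p:np.hypot(R[:,0]-p[0]-p[2]*R[:,1],R[:,2]-p[1]-p[3]*R[:,1])-.04
r=least_squares(f,[0,.06,0,0],loss="soft_l1",f_scale=.002).x; print("axis x,z,yaw,tilt",r,"y ends",np.percentile(R[:,1],[1,99]))
for k,lo,hi,rad in(("grip",-.10,-.058,.010),("nose",.050,.064,.006)):
    q=L[(abs(L[:,0])<rad*.5)&(L[:,1]>lo)&(L[:,1]<hi)&(L[:,2]>.03)]; print(k,len(q),np.median(q[:,2])-rad*.96)
```

```text
axis x,z,yaw,tilt [0.0001 0.0583 0.0344 0.0212] y ends [-0.0466  0.046 ]
grip 58 0.05884454390266264
nose 10 0.05821410772576684
```

Run:
```python
from lib import *
from scipy.optimize import least_squares
z=np.load("pics/e1.npz"); P=cloud("top",z["d"])
seat=np.array([.5134,.1866,0]);a=ax(HY-.001);n=np.array([a[1],-a[0],0])
L=np.stack([(P-seat)@n,(P-seat)@a,P[...,2]],-1)[150:225,150:235].reshape(-1,3)
R=L[(abs(L[:,0])<.03)&(abs(L[:,1])<.055)&(L[:,2]>.0885)&(L[:,2]<.11)]
print("ends",np.percentile(R[:,1],[1,99]),len(R))
R=R[abs(R[:,1])<.033]
f=lambda p:np.hypot(R[:,0]-p[0]-p[2]*R[:,1],R[:,2]-p[1]-p[3]*R[:,1])-.04
print(least_squares(f,[0,.06,0,0],loss="soft_l1",f_scale=.002).x)
print(st())
```

```text
ends [-0.0333  0.0351] 519
[-0.0001  0.0591  0.0142 -0.0039]
(42.725, array([ 0.3976, -0.3224,  0.189 ]), array([ 0.2125,  1.3878, -0.0707]), 0.05994872564087113)
```

Centre is about (0, +1, −1) mm from the seat, the axis is level, and yaw is within tolerance. The job can go in.

```bash
python3 -c "
from plant import *
print(job_done())"
```

```text
the job is handed in; nothing more can be done
None
```

The wide roll is back in the holder on its spindle, and I handed the job in at about 43 s of the 64 s allowed. No verdict is reported.

**What I did:**
- I took the spindle out by its black grip.
- I fed the nose into the wide roll's bore and pushed the flange home at a stop threshold of 4–6 N.
- I lifted the roll clear of the tray and carried it back with the tool tilted slightly nose-up, so the spindle stayed level.
- I lowered it until it touched down, pressing with about 4.5 N, and released it.

**Last checks, from the top camera's depth:**

| Check | Result | Limit |
|---|---|---|
| Roll centre across the axis | about 0 mm off the seat point | 4 mm |
| Roll centre along the axis | about 1 mm off | 8.5 mm |
| Roll centre height | about 1 mm below | 4 mm below to 2 mm above |
| Axis angle | yaw about 0.014 rad, tilt about 0.004 rad | 0.03 rad |
| Spindle height at each end | grip 58.8 mm, nose 58.2 mm (depth reads about 0.5 mm low) | 60 mm nominal |

The roll measured about 68 mm wide and sat between the side plates with a gap on both sides.

**What failed or disagreed:**
- **Sideways touch-centring:** the probe found no contact. The roll rolled aside by about 1.5 mm instead.
- **Threading:** the first ten pushes stopped at the core's edge at 3–4 N. A measurement in the top view then gave a 2.7 mm offset, and the next push went in.
- **First final fit:** it gave yaw 0.034 and tilt 0.021 rad, because it included the tips of the side plates. Leaving those points out gave the values above.

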